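Nip a mended book in the bench press, back off two turns and hold the wheel

TASK

Nip the mended book in the bench press: wind the handwheel down (clockwise seen from above) until it comes up hard against its stop with the platen tight on the book, then back it off exactly two full turns, so that the red handle is over the same spot again. Finish while still gripping the red handle there, keeping the wheel steady so that I can draw the book out; do not wind past the two turns, and leave the book and the things around the press where they are.

Things in the scene. Friction and masses are not known exactly. Their poses are not given: they have to be found in the camera images.
- press: Dark green cast-iron book press, fixed to the bench at up to 30 degrees of yaw; bed 200 (x) x 320 (y) mm, two columns at y = +-135 mm, a yoke along y at 130 to 160 mm height, its nut up to 172 mm. Origin: centre of its underside, under the screw axis, z up. Right-hand screw, 6 mm per turn: clockwise from above goes down; platen, wheel and handle rise and sink together
- platen: The green plate, 170 x 215 x 14 mm, that the screw presses on the book; origin in the centre of its underside, 67 mm above the bench when the wheel is at its stop. It goes up and down with the wheel and does not turn
- wheel (a joint): Turn of the handwheel about the upright screw axis, rad: 0 at its lower stop (platen tight on the book), growing counter-clockwise seen from above (opening), 6.283 per turn, up to 21.5; starts between 1.6 and 6.2. Stays where left; takes about 4 N at the handle, up to 10 N over the last 10 degrees as the platen bites; at 0 a hard stop (15 to 20 N is ample). At 0 the handle lies from the hub along the press's own +x
- wheel_hub (a point): Centre of the steel handwheel, on the screw axis, in the plane of the rim, 190 mm above the bench at the stop. Rim: outer diameter 150 mm, 18 mm thick, three spokes; hub 38 mm across, its screw end reaching 18 mm above this point
- handle: The red upright revolving handle on the wheel's rim: a barrel 25 mm across, 62 mm high, 66 mm from the screw axis. Origin: centre of its foot, 4 mm above the rim's top. It spins freely on its own upright pin, so a gripper holding it can keep its heading while it goes round with the wheel
- handle_grip (a point): Middle of the red handle, halfway up (31 mm above its foot, 31 mm below its top), on its axis; 44 mm above the wheel's plane, so 234 mm above the bench at the stop, plus 6 mm per turn of opening. From above, nothing but the handle stands higher than the fingertips here
- book: The mended book between two plywood pressing boards, one stack 155 x 205 x 45 mm lying loose on the press bed under the platen; origin in the centre of its underside, 22 mm above the bench. To stay where it is
- paste_jar: Amber jar with white cap, 68 mm across, 75 mm high, standing left of the press; origin under its centre. A bystander
- weight: Brass weight with a knob, 64 mm across, 68 mm high, standing right of the press; origin under its centre. A bystander
- paste_brush: Brush lying on the bench between robot and press, on the left; origin about its middle, on the underside. A bystander
- mug: White mug, 80 mm across, 90 mm high, standing beyond the press; origin under its centre. A bystander

How it is judged:
By the outcome, as a careful person would: the job done as asked, in the order asked, and still so for the second after the job is handed in, while the arm keeps its last pose, push and grip.
It also fails if it takes over 72 s, if anything falls off the work surface, if the arm or the gripper's body presses on something with over 40 N, if the wrist force passes 120 N, or if a joint passes its speed limit or range.

ROBOT

A 6-joint arm with a two-finger parallel gripper is mounted at the origin on the work surface. World frame = base frame: x ahead of the robot, y to its left, z up, the work surface at z = 0. Lengths are in m, angles in rad, forces in N, time in s.
With the tool pointing down it reaches from about 0.3 to 0.85 m from the base axis. Payload 5.4 kg.
Tool frame: the origin (TCP) lies on the centre line of the jaws, within the pads' length; the fingertips stand 14 mm ahead of it and the grasp point (between the pads) lies 5 mm behind it; z points along the fingers, y is the line along which they close (so a half turn about z gives the same grasp; the last joint's range is limited). The gripper opens to 85 mm and grips with 20 to 120 N. Pads are 22 mm wide; open, the fingers measure 114 mm over their backs; the gripper's body (76 mm by 85 mm) begins 54 mm behind the grasp point. The pads swing forward as they close: fully open they stand 13 mm farther back than shut.
Start: joints at [-1.513, 0.158, 1.597, -0, 1.386, -0.21], TCP at [0.152, -0.554, 0.245] pointing down, gripper open.
Joint ranges: [-2.91, 2.91], [-0.94, 2.29], [0.18, 2.7], [-1.29, 4.43], [0.17, 2.64], [-3, 3]. Speed limits (rad/s): [2.57, 2.57, 3.14, 3.14, 3.14, 3.14].

INTERFACE

Orientations are given as a unit quaternion [x, y, z, w].
In Python, from workcell import sense, camera, job_done gives the robot as it stands.
- The arm moves only by the tool servo_tool, never from a script. Its argument "series" is a list of rows, each an object with "gripper": the opening, from -1 (shut) to 1 (fully open), so that 0 is half open; "travel": the shift along the tool's x, y, z in m, a list of three; "spin": the turn about the tool's z in degrees. A call has 1 to 12 rows; each row shifts and turns the commanded pose from where the row before left it, along the tool's axes as they then stand; what a row does not reach is not made up. A row lasts 1/12 s, in which the tool goes at most 41.7 mm and 7.16 degrees, less where a joint would pass 70% of its speed; a pose out of reach is approached as far as the arm can. A call is refused whole if a number of a shift passes 0.0417 or a number of a turn 7.16, either way. A call with a gripper value outside its range is refused whole. The fingers move at their own pace and stop on an object; "newtons" is the grip in N (left out, the last holds). Time passes only in rows, so rows that do not move let the fingers close. It gives the time, the measured TCP pose, the force, the opening and the grip force at its end, in the units of the state.
- sense(): the state, without advancing time (a new reading comes with each control period).
- camera(name): name is "side" or "top"; returns a dict with "frame" (400x640x3 uint8, blue, green, red), "range_z" (400x640 float32, m along the optical axis (not along the pixel's ray), 0 where there is no reading), "K" (3x3 intrinsics, pixels), "dist_coeffs" ([k1, k2, p1, p2, k3] as OpenCV has them; the pictures are not rectified), "position" and "attitude" of the camera in the world. Camera axes: x right, y up, looking along -z (the intrinsics and any distortion apply to the point x, -y, -z); pixel columns grow to the right and rows downward; lengths in m; the calibration is good to about 2 mm. A picture is of the moment at which its call begins.
- job_done(): hands the job in; it is judged then, once.
The state is a dict: "time": time; "q": joint angles; "qvel": joint speeds; "joint_torque": joint torques, N m; "ee_pos": TCP position; "eef_rot": TCP orientation; "contact_force": force on the tool from outside, world axes, zero at the start; "torque": the same for the moment, N m; "gripper_width": opening from 0.0 (shut) to 1.0 (fully open); "grasp_force": force on a finger pad.
Only numpy, scipy, OpenCV 4.12 (cv2) and the standard library are available. Lean on these libraries where they do the work, as an engineer would, in place of code of your own. Each camera call takes 0.05 s, during which the arm holds its last target. There are 200 camera calls.

## Working session

There is one attempt and no reset: what is moved stays moved. The work goes in short steps, Python scripts to look and compute and a tool call to move; the robot and the scene stay as the last step left them, time stands still between calls to the robot, and variables do not carry over. Pictures are saved under pics/ and viewed, at most 10 in all, crops included, and the job is handed in when it is done.

Besides the shell and the picture viewer there is one more tool, called in YAML: its name, and indented under it one key for each argument. servo_tool: Moves the arm, as the interface text tells. Its arguments: {"type":"object","properties":{"series":{"type":"array","items":{"type":"object","properties":{"gripper":{"type":"number"},"travel":{"type":"array","items":{"type":"number"}},"spin":{"type":"number"}}}},"newtons":{"type":"number"}},"required":["series"]}

```bash
mkdir -p pics
cat > h.py <<'E'
import numpy as np,cv2
from scipy.spatial.transform import Rotation as R
from workcell import sense,camera,job_done
def pt(c,u,v,d=None):
    u=int(u);v=int(v)
    if d is None: d=c["range_z"][v,u]
    n=cv2.undistortPoints(np.array([[[u,v]]],float),c["K"],np.array(c["dist_coeffs"]))[0,0]
    return R.from_quat(c["attitude"]).apply(np.array([n[0],-n[1],-1])*d)+c["position"]
def cloud(c):
    v,u=np.nonzero(c["range_z"]>0)
    n=cv2.undistortPoints(np.stack([u,v],1)[:,None].astype(float),c["K"],np.array(c["dist_coeffs"]))[:,0]
    d=c["range_z"][v,u]
    return R.from_quat(c["attitude"]).apply(np.c_[n[:,0],-n[:,1],-np.ones(len(n))]*d[:,None])+c["position"],c["frame"][v,u].astype(int)
def red(c):
    P,C=cloud(c); m=(C[:,2]>110)&(C[:,1]<70)&(C[:,0]<70)
    return P[m]
E
python3 - <<'E'
from h import *
s=sense();print(s)
for n in("top","side"):
    c=camera(n);cv2.imwrite(f"pics/{n}0.png",c["frame"]);print(n,c["position"],c["K"][0])
    p=red(c);print(len(p),np.median(p,0),p.min(0),p.max(0))
E
```

```text
{'time': 0.0, 'q': array([-1.51315703e+00,  1.59072271e-01,  1.59826775e+00,  1.21921489e-05,
        1.38621680e+00, -2.10056593e-01]), 'qvel': array([-0.00022034, -0.00039222, -0.00073282,  0.00040836,  0.00028699,
       -0.00018354]), 'joint_torque': array([-7.17691946e-04, -3.96002305e+01, -3.31429839e+01, -3.55731790e-04,
        8.37075786e-03,  7.64916109e-06]), 'ee_pos': array([ 0.15206546, -0.55391221,  0.24428606]), 'eef_rot': array([ 9.91055401e-01,  1.33447470e-01,  8.07446554e-05, -9.78774155e-04]), 'contact_force': array([ 0.11640219,  0.91011073, -0.49304776]), 'torque': array([0.00052909, 0.01437786, 0.01029935]), 'grasp_force': 0.0, 'gripper_width': 0.9968037883648747}
top [ 3.77464707e-01 -8.82201087e-05  1.69535474e+00] [458.13414389   0.         323.80909474]
21 [0.47014673 0.06288057 0.26333767] [0.46394891 0.05415373 0.2447685 ] [0.48532856 0.07547675 0.27168911]
side [ 0.19614857 -0.9323243   1.10567228] [365.64079545   0.         323.52957739]
87 [0.47125099 0.05729772 0.24217154] [0.46089308 0.05010611 0.19825123] [0.48703695 0.15325991 0.26752649]
```

View pics/top0.png

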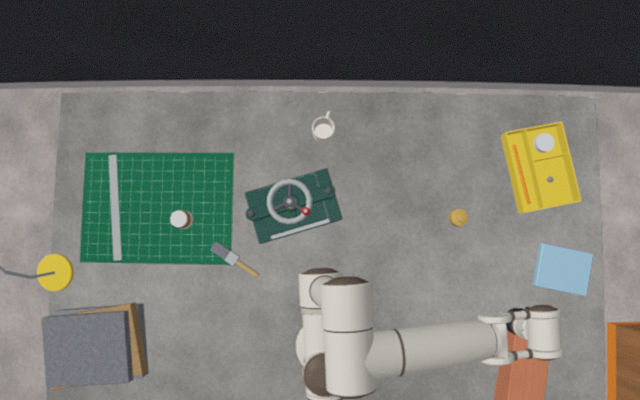

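View pics/side0.png

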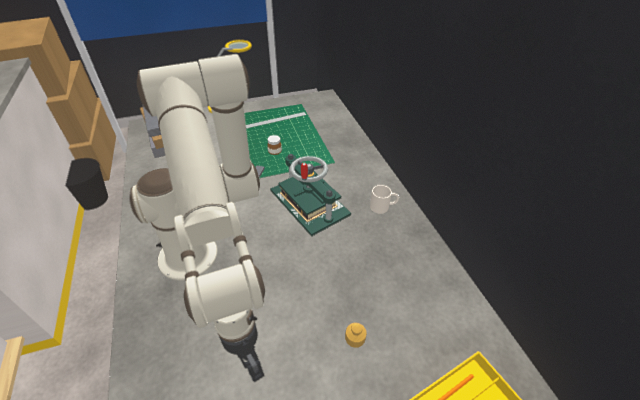

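Run:
```python
from h import *
c=camera("top");P,C=cloud(c)
m=(P[:,2]>.18)&(P[:,2]<.222)&(P[:,0]>.3)&(P[:,0]<.8)&(abs(P[:,1])<.25)&(C.min(1)>60)
q=P[m];print(len(q),np.median(q,0),cv2.minEnclosingCircle(q[:,:2].astype(np.float32)))
z=P[:,2];b=(P[:,0]>.35)&(P[:,0]<.75)&(abs(P[:,1])<.25)
print(np.histogram(z[b&(z>.1)],bins=np.arange(.1,.29,.01)))
y=b&(z>.145)&(z<.168);q2=P[y];print(len(q2));r=cv2.minAreaRect(q2[:,:2].astype(np.float32));print(r)
d=q2[:,:2]-q2[:,:2].mean(0);w,v=np.linalg.eigh(d.T@d);print(q2.mean(0),v[:,1])
np.set_printoptions(precision=3,suppress=True)
print(red(c))
```

```text
870 [0.5098449  0.1237639  0.20057594] ((0.5188968181610107, 0.08988776803016663), 0.10785976052284241)
(array([  1,   0,   0,   7,  22, 476, 275,  83,  10, 386, 466,  16,   0,
         0,   5,   9,  35,   8]), array([0.1 , 0.11, 0.12, 0.13, 0.14, 0.15, 0.16, 0.17, 0.18, 0.19, 0.2 ,
       0.21, 0.22, 0.23, 0.24, 0.25, 0.26, 0.27, 0.28]))
737
((0.5129631757736206, 0.1130712479352951), (0.056665800511837006, 0.29298004508018494), 14.823931694030762)
[0.51320922 0.11057696 0.15824617] [-0.29631703  0.95508964]
[[ 0.485  0.072  0.267]
 [ 0.485  0.069  0.268]
 [ 0.483  0.076  0.258]
 [ 0.482  0.072  0.271]
 [ 0.479  0.075  0.27 ]
 [ 0.48   0.057  0.263]
 [ 0.476  0.075  0.27 ]
 [ 0.477  0.057  0.262]
 [ 0.478  0.054  0.247]
 [ 0.474  0.079  0.256]
 [ 0.473  0.075  0.264]
 [ 0.473  0.056  0.266]
 [ 0.475  0.054  0.245]
 [ 0.47   0.075  0.268]
 [ 0.47   0.072  0.268]
 [ 0.47   0.06   0.263]
 [ 0.47   0.056  0.266]
 [ 0.471  0.054  0.244]
 [ 0.467  0.069  0.267]
 [ 0.466  0.066  0.272]
 [ 0.467  0.063  0.258]
 [ 0.467  0.06   0.265]
 [ 0.468  0.057  0.249]
 [ 0.464  0.066  0.256]
 [ 0.464  0.063  0.255]
 [ 0.465  0.06   0.251]
 [ 0.126 -0.524  0.387]]
```

The top view shows the press at about (290,205), with the red handle at (305,211), the jar at (180,218), the brush at (235,260), the weight at (459,217) and the mug at (323,130). The side view shows the handle on the near side of the wheel at (305,172). Next I'll fit the rim for the axis while moving towards a hover.

Run:
```python
from h import *
from scipy.optimize import least_squares
c=camera("top");P,C=cloud(c);np.set_printoptions(precision=4,suppress=True)
m=(P[:,2]>.188)&(P[:,2]<.215)&(np.hypot(P[:,0]-.513,P[:,1]-.112)<.1);q=P[m][:,:2]
f=lambda a:np.maximum(abs(np.hypot(*(q-a).T)-.066)-.009,0)
for x0 in([.513,.112],[.505,.105]):
    r=least_squares(f,x0,loss="soft_l1",f_scale=.003);print(r.x,r.cost)
a=r.x
p=red(c);p=p[(p[:,0]>.4)&(p[:,2]>.24)]
g=lambda h:np.maximum(np.hypot(*(p[:,:2]-h).T)-.0125,0)
h=(p[:,:2].min(0)+p[:,:2].max(0))/2
print("handle",h,np.median(p,0)); d=h-a;print(np.hypot(*d),np.degrees(np.arctan2(d[1],d[0]))%360)
# yoke/bed yaw
for lo,hi in((.148,.168),(.015,.03)):
    m=(P[:,2]>lo)&(P[:,2]<hi)&(np.hypot(P[:,0]-.513,P[:,1]-.112)<.2)&(C[:,1]>=C[:,2])&(C.max(1)<110)
    print(m.sum(),cv2.minAreaRect(P[m][:,:2].astype(np.float32)))
print(R.from_quat(sense()["eef_rot"]).as_matrix())
```

```text
[0.5095 0.1187] 0.01969774810326359
[0.5095 0.1187] 0.019697748104489436
handle [0.4747 0.0664] [0.4716 0.0643 0.264 ]
0.06279424107332059 236.410390848695
763 ((0.510626494884491, 0.12119419872760773), (0.0569056011736393, 0.3092833161354065), 14.594459533691406)
975 ((0.5098179578781128, 0.12142234295606613), (0.19865000247955322, 0.31750327348709106), 17.19288444519043)
[[ 0.9643  0.2646 -0.    ]
 [ 0.2646 -0.9643  0.0011]
 [ 0.0003 -0.0011 -1.    ]]
```

servo_tool:
  series:
    - {"gripper":1,"travel":[0.005,0,-0.01],"spin":0}
    - {"gripper":1,"travel":[0.01,-0.01,-0.02],"spin":0}
    - {"gripper":1,"travel":[0.02,-0.02,-0.02],"spin":0}
    - {"gripper":1,"travel":[0.02,-0.022,-0.02],"spin":0}
    - {"gripper":1,"travel":[0.02,-0.022,-0.02],"spin":0}
    - {"gripper":1,"travel":[0.02,-0.022,0],"spin":0}
    - {"gripper":1,"travel":[0.02,-0.022,0],"spin":0}
    - {"gripper":1,"travel":[0.02,-0.022,0],"spin":0}
    - {"gripper":1,"travel":[0.02,-0.022,0],"spin":0}
    - {"gripper":1,"travel":[0.02,-0.022,0],"spin":0}
    - {"gripper":1,"travel":[0.02,-0.022,0],"spin":0}
    - {"gripper":1,"travel":[0.02,-0.022,0],"spin":0}

```text
time: 1.2
ee_pos: [0.2997, -0.2762, 0.3362]
eef_rot: [0.991, 0.133, 0.0, 0.0]
contact_force: [0.8, -1.2, -0.1]
gripper_width: 0.997
grasp_force: 0.0
```

servo_tool:
  series:
    - {"gripper":1,"travel":[0.023,-0.025,0],"spin":0}
    - {"gripper":1,"travel":[0.023,-0.025,0],"spin":0}
    - {"gripper":1,"travel":[0.023,-0.025,0],"spin":0}
    - {"gripper":1,"travel":[0.023,-0.025,0],"spin":0}
    - {"gripper":1,"travel":[0.023,-0.025,0],"spin":0}
    - {"gripper":1,"travel":[0.023,-0.025,0],"spin":0}
    - {"gripper":1,"travel":[0.023,-0.025,0],"spin":0}
    - {"gripper":1,"travel":[0.023,-0.025,0],"spin":0}
    - {"gripper":1,"travel":[0.023,-0.025,0],"spin":0}
    - {"gripper":1,"travel":[0.023,-0.025,0],"spin":0}
    - {"gripper":1,"travel":[0.02,-0.024,0],"spin":0}
    - {"gripper":1,"travel":[0.009,-0.01,0],"spin":0}

```text
time: 2.2
ee_pos: [0.4744, 0.0682, 0.336]
eef_rot: [0.991, 0.135, 0.001, -0.001]
contact_force: [-0.2, 0.7, 0.1]
gripper_width: 1.002
grasp_force: 0.0
```

Run:
```python
from h import *
s=sense();print(s["ee_pos"],s["q"])
c=camera("side")
p=red(c);p=p[(p[:,0]>.4)&(p[:,0]<.55)&(p[:,1]<.12)&(p[:,2]>.2)];print(len(p),p.min(0),p.max(0),np.median(p,0))
h=np.array([.4747,.0664,.2376]);cc=R.from_quat(c["attitude"]).inv().apply(h-c["position"])
x,_=cv2.projectPoints(np.array([[cc[0],-cc[1],-cc[2]]]),np.zeros(3),np.zeros(3),c["K"],np.array(c["dist_coeffs"]));x=x.ravel().astype(int);print(x)
cv2.imwrite("pics/s1.png",cv2.resize(c["frame"][x[1]-75:x[1]+55,x[0]-80:x[0]+80],None,fx=4.5,fy=4.5,interpolation=cv2.INTER_CUBIC))
```

```text
[0.47442371 0.06824529 0.33599217] [-1.10905617e-01 -1.42814924e-01  1.72263365e+00  1.49104355e-03
  1.56107127e+00  1.18872289e+00]
85 [0.46072884 0.05097229 0.20993004] [0.48555546 0.06776155 0.26811019] [0.47040384 0.05716199 0.24210609]
[304 170]
```

View pics/s1.png

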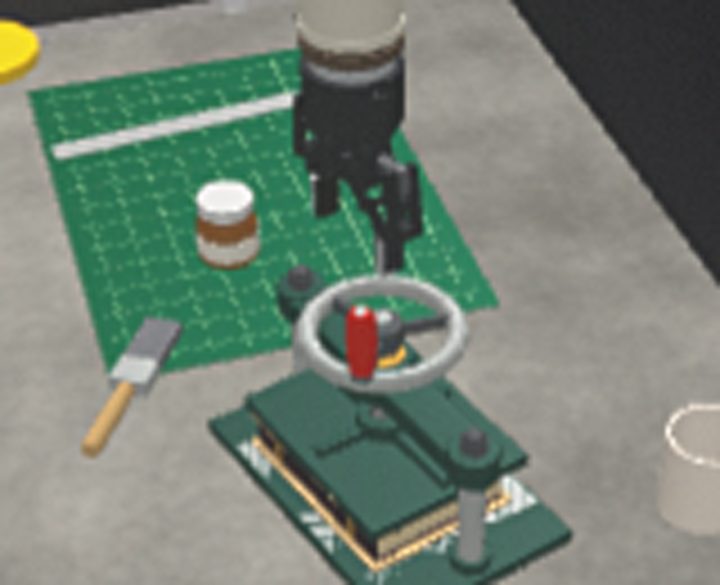

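The side crop shows the gripper centred over the red handle at crop (362,340), with no obstruction. I'll go down and grip.

servo_tool:
  series:
    - {"gripper":1,"travel":[-0.001,0.0025,0.01],"spin":0}
    - {"gripper":1,"travel":[0,0,0.015],"spin":0}
    - {"gripper":1,"travel":[0,0,0.015],"spin":0}
    - {"gripper":1,"travel":[0,0,0.015],"spin":0}
    - {"gripper":1,"travel":[0,0,0.015],"spin":0}
    - {"gripper":1,"travel":[0,0,0.015],"spin":0}
    - {"gripper":1,"travel":[0,0,0.01],"spin":0}
    - {"gripper":1,"travel":[0,0,0.008],"spin":0}
    - {"gripper":1,"travel":[0,0,0],"spin":0}

```text
time: 3.0
ee_pos: [0.4722, 0.0614, 0.2305]
eef_rot: [0.991, 0.133, -0.002, -0.0]
contact_force: [0.0, 0.0, -0.5]
gripper_width: 1.0
grasp_force: 0.0
```

servo_tool:
  newtons: 50
  series:
    - {"gripper":-1}
    - {"gripper":-1}
    - {"gripper":-1}
    - {"gripper":-1}
    - {"gripper":-1}
    - {"gripper":-1}
    - {"gripper":-1}
    - {"gripper":-1}
    - {"gripper":-1}
    - {"gripper":-1}

```text
schema error: expected keys gripper, travel, spin
```

Run:
```python
from h import *
s=sense();print(s["ee_pos"],s["eef_rot"],s["q"],s["torque"],s["contact_force"])
c=camera("side");p=red(c);p=p[(p[:,0]>.4)&(p[:,0]<.55)&(p[:,1]<.12)&(p[:,2]>.2)];print(len(p),p.min(0),p.max(0),np.median(p,0))
cv2.imwrite("pics/s2.png",cv2.resize(c["frame"][105:225,224:384],None,fx=4.5,fy=4.5,interpolation=cv2.INTER_CUBIC))
```

```text
[0.47224771 0.06144744 0.23048427] [ 9.91114446e-01  1.33002322e-01 -1.56197349e-03 -3.11502228e-04] [-1.24994666e-01 -8.87247536e-02  1.88046684e+00 -2.00668937e-04
  1.35303000e+00  1.17904978e+00] [ 0.03214407 -0.01979828 -0.004005  ] [ 0.02800707  0.0379464  -0.54414311]
72 [0.4611289  0.01993574 0.21034497] [0.48372108 0.06821246 0.29038236] [0.46899952 0.05672931 0.2395172 ]
```

View pics/s2.png

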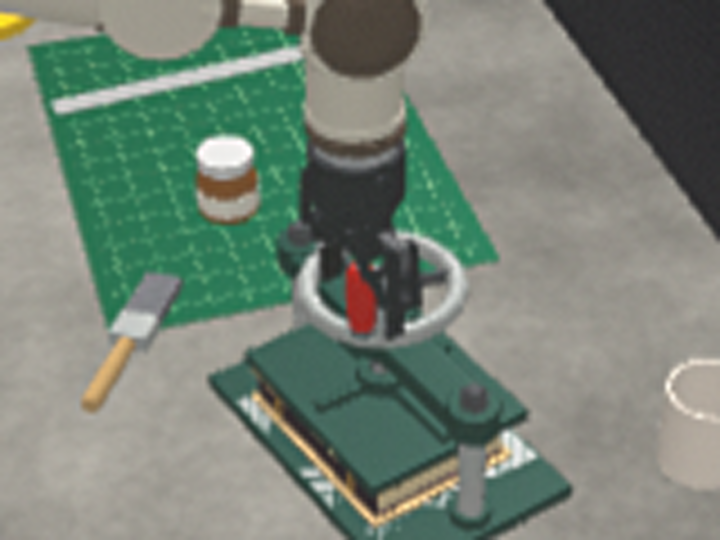

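The picture shows the handle at crop (360,300) between the open fingers. I'll add a small centring shift, then close.

servo_tool:
  newtons: 60
  series:
    - {"gripper":1,"travel":[0.0025,-0.003,-0.002],"spin":0}
    - {"gripper":-1,"travel":[0,0,0],"spin":0}
    - {"gripper":-1,"travel":[0,0,0],"spin":0}
    - {"gripper":-1,"travel":[0,0,0],"spin":0}
    - {"gripper":-1,"travel":[0,0,0],"spin":0}
    - {"gripper":-1,"travel":[0,0,0],"spin":0}
    - {"gripper":-1,"travel":[0,0,0],"spin":0}
    - {"gripper":-1,"travel":[0,0,0],"spin":0}
    - {"gripper":-1,"travel":[0,0,0],"spin":0}
    - {"gripper":-1,"travel":[0,0,0],"spin":0}
    - {"gripper":-1,"travel":[0,0,0],"spin":0}

```text
time: 3.97
ee_pos: [0.4751, 0.0657, 0.2347]
eef_rot: [0.991, 0.134, 0.0, -0.0]
contact_force: [-2.0, 1.1, 4.7]
gripper_width: 0.282
grasp_force: 58.7
```

```bash
cat > plan.py <<'E'
# plan.py step_deg n [r] : rows in tool axes around the axis, from the current pose; + is ccw
import sys;from h import *
np.set_printoptions(precision=4,suppress=True)
A=np.array([.510,.1205]);YAW=16.5
if len(sys.argv)>3: A=np.array([float(sys.argv[3]),float(sys.argv[4])])
s=sense();M=R.from_quat(s["eef_rot"]).as_matrix();p=s["ee_pos"];d=p[:2]-A
a=np.arctan2(d[1],d[0]);print("p",p,"r",np.hypot(*d),"ang",np.degrees(a)-YAW,"F",s["contact_force"],"w",s["gripper_width"],s["grasp_force"],"q6",s["q"][5])
st=np.radians(float(sys.argv[1]));z=p[2];q=p.copy()
for i in range(int(sys.argv[2])):
    a+=st;z+=.006*st/2/np.pi
    n=np.r_[A+.066*np.array([np.cos(a),np.sin(a)]),z]
    print((M.T@(n-q)).round(4).tolist());q=n
E
python3 plan.py -8 12
```

```text
p [0.4751 0.0657 0.2347] r 0.064970895135928 ang -138.94311558695313 F [-2.0385  1.0881  4.7451] w 0.28205610979950607 58.68172466754913 q6 1.1874181275219255
[-0.0065, -0.0065, 0.0001]
[-0.0046, -0.008, 0.0001]
[-0.0035, -0.0085, 0.0001]
[-0.0023, -0.0089, 0.0001]
[-0.001, -0.0092, 0.0001]
[0.0003, -0.0092, 0.0001]
[0.0016, -0.0091, 0.0001]
[0.0028, -0.0088, 0.0001]
[0.004, -0.0083, 0.0001]
[0.0051, -0.0077, 0.0001]
[0.0061, -0.0069, 0.0001]
[0.007, -0.0059, 0.0001]
```

servo_tool:
  series:
    - {"gripper":-1,"travel":[-0.0057,-0.0067,0.0001],"spin":0}
    - {"gripper":-1,"travel":[-0.0046,-0.008,0.0001],"spin":0}
    - {"gripper":-1,"travel":[-0.0035,-0.0085,0.0001],"spin":0}
    - {"gripper":-1,"travel":[-0.0023,-0.0089,0.0001],"spin":0}
    - {"gripper":-1,"travel":[-0.001,-0.0092,0.0001],"spin":0}
    - {"gripper":-1,"travel":[0.0003,-0.0092,0.0001],"spin":0}
    - {"gripper":-1,"travel":[0.0016,-0.0091,0.0001],"spin":0}
    - {"gripper":-1,"travel":[0.0028,-0.0088,0.0001],"spin":0}
    - {"gripper":-1,"travel":[0.004,-0.0083,0.0001],"spin":0}
    - {"gripper":-1,"travel":[0.0051,-0.0077,0.0001],"spin":0}
    - {"gripper":-1,"travel":[0.0061,-0.0069,0.0001],"spin":0}
    - {"gripper":-1,"travel":[0.007,-0.0059,0.0001],"spin":0}

```text
time: 4.97
ee_pos: [0.4582, 0.1631, 0.233]
eef_rot: [0.991, 0.134, -0.001, -0.0]
contact_force: [-0.6, -3.5, 5.2]
gripper_width: 0.277
grasp_force: 59.8
```

```bash
python3 plan.py -8 12
```

```text
p [0.4582 0.1631 0.233 ] r 0.06703103546433806 ang 124.05521667726407 F [-0.6242 -3.4871  5.1729] w 0.27672262726787594 59.7939795255661 q6 1.3950669786536443
[0.0085, -0.0039, 0.0001]
[0.0085, -0.0036, 0.0001]
[0.0089, -0.0024, 0.0001]
[0.0091, -0.0011, 0.0001]
[0.0092, 0.0001, 0.0001]
[0.0091, 0.0014, 0.0001]
[0.0088, 0.0027, 0.0001]
[0.0084, 0.0039, 0.0001]
[0.0077, 0.005, 0.0001]
[0.007, 0.006, 0.0001]
[0.0061, 0.0069, 0.0001]
[0.005, 0.0077, 0.0001]
```

servo_tool:
  series:
    - {"gripper":-1,"travel":[0.0085,-0.0045,0],"spin":0}
    - {"gripper":-1,"travel":[0.0085,-0.0036,0],"spin":0}
    - {"gripper":-1,"travel":[0.0089,-0.0024,0],"spin":0}
    - {"gripper":-1,"travel":[0.0091,-0.0011,0],"spin":0}
    - {"gripper":-1,"travel":[0.0092,0.0001,0.0001],"spin":0}
    - {"gripper":-1,"travel":[0.0091,0.0014,0.0001],"spin":0}
    - {"gripper":-1,"travel":[0.0088,0.0027,0.0001],"spin":0}
    - {"gripper":-1,"travel":[0.0084,0.0039,0.0001],"spin":0}
    - {"gripper":-1,"travel":[0.0077,0.005,0.0001],"spin":0}
    - {"gripper":-1,"travel":[0.007,0.006,0.0001],"spin":0}
    - {"gripper":-1,"travel":[0.0061,0.0069,0.0001],"spin":0}
    - {"gripper":-1,"travel":[0.005,0.0077,0.0001],"spin":0}

```text
time: 5.97
ee_pos: [0.5579, 0.167, 0.2315]
eef_rot: [0.991, 0.134, -0.0, -0.001]
contact_force: [-0.3, 3.6, 0.5]
gripper_width: 0.275
grasp_force: 59.6
```

```bash
python3 plan.py -3 12
```

```text
p [0.5579 0.167  0.2315] r 0.06675484201562962 ang 27.67697144698453 F [-0.2817  3.6167  0.5137] w 0.2750443561424594 59.577716588974 q6 1.3843394719945388
[0.0009, 0.0034, 0.0]
[0.0014, 0.0031, 0.0]
[0.0013, 0.0032, 0.0]
[0.0011, 0.0033, 0.0]
[0.0009, 0.0033, 0.0]
[0.0007, 0.0034, 0.0]
[0.0006, 0.0034, 0.0]
[0.0004, 0.0034, 0.0]
[0.0002, 0.0034, 0.0]
[0.0, 0.0035, 0.0]
[-0.0002, 0.0035, 0.0]
[-0.0003, 0.0034, 0.0]
```

servo_tool:
  series:
    - {"gripper":-1,"travel":[0.0012,0.0033,0],"spin":0}
    - {"gripper":-1,"travel":[0.0014,0.0031,0],"spin":0}
    - {"gripper":-1,"travel":[0.0013,0.0032,0],"spin":0}
    - {"gripper":-1,"travel":[0.0011,0.0033,0],"spin":0}
    - {"gripper":-1,"travel":[0.0009,0.0033,0],"spin":0}
    - {"gripper":-1,"travel":[0.0007,0.0034,0],"spin":0}
    - {"gripper":-1,"travel":[0.0006,0.0034,0],"spin":0}
    - {"gripper":-1,"travel":[0,0,0],"spin":0}

```text
time: 6.63
ee_pos: [0.571, 0.1462, 0.2312]
eef_rot: [0.991, 0.133, 0.0, -0.001]
contact_force: [4.1, 5.7, -3.4]
gripper_width: 0.28
grasp_force: 59.2
```

```bash
python3 plan.py -1 1
```

```text
p [0.571  0.1462 0.2312] r 0.06621511583301652 ang 6.305775741720236 F [ 4.1223  5.6825 -3.4006] w 0.2797272069307293 59.18856739997864 q6 1.3478711667800898
[-0.0001, 0.0012, 0.0]
```

servo_tool:
  series:
    - {"gripper":-1,"travel":[0,0.002,0],"spin":0}
    - {"gripper":-1,"travel":[0,0.002,0],"spin":0}
    - {"gripper":-1,"travel":[0,0.002,0],"spin":0}
    - {"gripper":-1,"travel":[0,0,0],"spin":0}

```text
time: 6.97
ee_pos: [0.5726, 0.1416, 0.2312]
eef_rot: [0.991, 0.134, 0.001, -0.002]
contact_force: [3.9, 10.0, -4.0]
gripper_width: 0.275
grasp_force: 59.2
```

```bash
python3 plan.py -1 1
```

```text
p [0.5726 0.1416 0.2312] r 0.0660835108592933 ang 2.1650391237486595 F [ 3.9058 10.0135 -4.0175] w 0.2754106338645393 59.19367432594299 q6 1.3377866704233805
[-0.0, 0.0012, 0.0]
```

servo_tool:
  series:
    - {"gripper":-1,"travel":[-0.0005,0.002,0],"spin":0}
    - {"gripper":-1,"travel":[0,0.002,0],"spin":0}
    - {"gripper":-1,"travel":[0,0,0],"spin":0}

```text
time: 7.22
ee_pos: [0.5728, 0.1408, 0.2312]
eef_rot: [0.991, 0.134, 0.001, -0.005]
contact_force: [3.8, 20.1, -3.5]
gripper_width: 0.277
grasp_force: 59.6
```

```bash
python3 plan.py -1 1
```

```text
p [0.5728 0.1408 0.2312] r 0.06602184708748002 ang 1.4022475506583625 F [ 3.8446 20.1361 -3.5335] w 0.27673433644791845 59.605185985565186 q6 1.330858284754854
[0.0, 0.0012, 0.0]
```

servo_tool:
  series:
    - {"gripper":-1,"travel":[0,0.0005,0],"spin":0}
    - {"gripper":-1,"travel":[0,0,0],"spin":0}
    - {"gripper":-1,"travel":[0,0,0],"spin":0}

```text
time: 7.47
ee_pos: [0.5729, 0.1407, 0.2312]
eef_rot: [0.991, 0.134, 0.001, -0.005]
contact_force: [3.9, 20.2, -3.6]
gripper_width: 0.28
grasp_force: 59.6
```

```bash
python3 plan.py 9 40
```

```text
p [0.5729 0.1407 0.2312] r 0.06603564211060263 ang 1.3520366461197426 F [ 3.9061 20.2176 -3.6135] w 0.27975032799593375 59.619943499565125 q6 1.3301854954329482
[-0.0013, -0.0103, -0.0001]
[-0.0028, -0.01, -0.0001]
[-0.0044, -0.0094, -0.0001]
[-0.0058, -0.0086, -0.0001]
[-0.0071, -0.0076, -0.0001]
[-0.0082, -0.0064, -0.0001]
[-0.0091, -0.005, -0.0001]
[-0.0097, -0.0036, -0.0001]
[-0.0102, -0.002, -0.0002]
[-0.0103, -0.0004, -0.0002]
[-0.0103, 0.0012, -0.0002]
[-0.01, 0.0028, -0.0002]
[-0.0094, 0.0044, -0.0002]
[-0.0086, 0.0058, -0.0002]
[-0.0076, 0.0071, -0.0002]
[-0.0064, 0.0081, -0.0003]
[-0.005, 0.009, -0.0003]
[-0.0036, 0.0097, -0.0003]
[-0.002, 0.0102, -0.0003]
[-0.0004, 0.0103, -0.0003]
[0.0012, 0.0103, -0.0002]
[0.0028, 0.01, -0.0002]
[0.0044, 0.0094, -0.0002]
[0.0058, 0.0086, -0.0002]
[0.0071, 0.0076, -0.0002]
[0.0082, 0.0064, -0.0002]
[0.0091, 0.005, -0.0002]
[0.0097, 0.0036, -0.0002]
[0.0102, 0.002, -0.0001]
[0.0104, 0.0004, -0.0001]
[0.0103, -0.0012, -0.0001]
[0.01, -0.0028, -0.0001]
[0.0094, -0.0044, -0.0001]
[0.0086, -0.0058, -0.0001]
[0.0076, -0.0071, -0.0001]
[0.0064, -0.0082, -0.0]
[0.005, -0.0091, -0.0]
[0.0036, -0.0097, -0.0]
[0.002, -0.0102, -0.0]
[0.0004, -0.0104, -0.0]
```

servo_tool:
  series:
    - {"gripper":-1,"travel":[0,-0.008,0],"spin":0}
    - {"gripper":-1,"travel":[-0.0035,-0.0085,-0.0001],"spin":0}
    - {"gripper":-1,"travel":[-0.0044,-0.0094,-0.0001],"spin":0}
    - {"gripper":-1,"travel":[-0.0058,-0.0086,-0.0002],"spin":0}
    - {"gripper":-1,"travel":[-0.0071,-0.0076,-0.0002],"spin":0}
    - {"gripper":-1,"travel":[-0.0082,-0.0064,-0.0002],"spin":0}
    - {"gripper":-1,"travel":[-0.0091,-0.005,-0.0002],"spin":0}
    - {"gripper":-1,"travel":[-0.0097,-0.0036,-0.0002],"spin":0}
    - {"gripper":-1,"travel":[-0.0102,-0.002,-0.0002],"spin":0}
    - {"gripper":-1,"travel":[-0.0103,-0.0004,-0.0002],"spin":0}
    - {"gripper":-1,"travel":[-0.0103,0.0012,-0.0002],"spin":0}
    - {"gripper":-1,"travel":[-0.01,0.0028,-0.0002],"spin":0}

```text
time: 8.47
ee_pos: [0.4684, 0.1724, 0.2329]
eef_rot: [0.991, 0.135, -0.004, -0.007]
contact_force: [-13.2, 23.0, 4.0]
gripper_width: 0.275
grasp_force: 62.4
```

```bash
python3 plan.py 9 12
```

```text
p [0.4684 0.1724 0.2329] r 0.06652043798365068 ang 112.2609903210278 F [-13.177   22.9687   3.9888] w 0.2751689363698006 62.41506278514862 q6 1.397915345445998
[-0.009, 0.0053, -0.0002]
[-0.0083, 0.0062, -0.0002]
[-0.0072, 0.0074, -0.0002]
[-0.006, 0.0085, -0.0003]
[-0.0046, 0.0093, -0.0003]
[-0.0031, 0.0099, -0.0003]
[-0.0015, 0.0102, -0.0003]
[0.0001, 0.0104, -0.0003]
[0.0018, 0.0102, -0.0003]
[0.0033, 0.0098, -0.0003]
[0.0048, 0.0092, -0.0003]
[0.0062, 0.0083, -0.0003]
```

servo_tool:
  series:
    - {"gripper":-1,"travel":[-0.0098,0.003,-0.0001],"spin":0}
    - {"gripper":-1,"travel":[-0.0091,0.0044,-0.0001],"spin":0}
    - {"gripper":-1,"travel":[-0.0072,0.0074,-0.0001],"spin":0}
    - {"gripper":-1,"travel":[-0.006,0.0085,-0.0001],"spin":0}
    - {"gripper":-1,"travel":[-0.0046,0.0093,-0.0001],"spin":0}
    - {"gripper":-1,"travel":[-0.0031,0.0099,-0.0002],"spin":0}
    - {"gripper":-1,"travel":[-0.0015,0.0102,-0.0002],"spin":0}
    - {"gripper":-1,"travel":[0.0001,0.0104,-0.0002],"spin":0}
    - {"gripper":-1,"travel":[0.0018,0.0102,-0.0002],"spin":0}
    - {"gripper":-1,"travel":[0.0033,0.0098,-0.0002],"spin":0}
    - {"gripper":-1,"travel":[0.0048,0.0092,-0.0002],"spin":0}
    - {"gripper":-1,"travel":[0.0062,0.0083,-0.0002],"spin":0}

```text
time: 9.47
ee_pos: [0.476, 0.0645, 0.2348]
eef_rot: [0.991, 0.133, 0.001, -0.004]
contact_force: [7.6, 21.7, -7.2]
gripper_width: 0.277
grasp_force: 61.4
```

```bash
python3 plan.py 9 12
```

```text
p [0.476  0.0645 0.2348] r 0.06544544929145438 ang -137.75005332625383 F [ 7.6319 21.6994 -7.2307] w 0.2769859377583012 61.35834753513336 q6 1.178633745025662
[0.0073, 0.0073, -0.0002]
[0.0087, 0.0056, -0.0002]
[0.0095, 0.0042, -0.0001]
[0.01, 0.0027, -0.0001]
[0.0103, 0.0011, -0.0001]
[0.0103, -0.0005, -0.0001]
[0.0101, -0.0021, -0.0001]
[0.0097, -0.0037, -0.0001]
[0.009, -0.0052, -0.0001]
[0.0081, -0.0065, -0.0001]
[0.0069, -0.0077, -0.0001]
[0.0057, -0.0087, -0.0001]
```

servo_tool:
  series:
    - {"gripper":-1,"travel":[0.009,0.0055,-0.0002],"spin":0}
    - {"gripper":-1,"travel":[0.0097,0.0044,-0.0002],"spin":0}
    - {"gripper":-1,"travel":[0.0095,0.0042,-0.0003],"spin":0}
    - {"gripper":-1,"travel":[0.01,0.0027,-0.0003],"spin":0}
    - {"gripper":-1,"travel":[0.0103,0.0011,-0.0003],"spin":0}
    - {"gripper":-1,"travel":[0.0103,-0.0005,-0.0002],"spin":0}
    - {"gripper":-1,"travel":[0.0101,-0.0021,-0.0002],"spin":0}
    - {"gripper":-1,"travel":[0.0097,-0.0037,-0.0002],"spin":0}
    - {"gripper":-1,"travel":[0.009,-0.0052,-0.0002],"spin":0}
    - {"gripper":-1,"travel":[0.0081,-0.0065,-0.0002],"spin":0}
    - {"gripper":-1,"travel":[0.0069,-0.0077,-0.0002],"spin":0}
    - {"gripper":-1,"travel":[0.0057,-0.0087,-0.0002],"spin":0}

```text
time: 10.47
ee_pos: [0.5737, 0.105, 0.2365]
eef_rot: [0.991, 0.133, -0.004, 0.001]
contact_force: [-5.9, -3.6, -2.5]
gripper_width: 0.279
grasp_force: 61.7
```

```bash
python3 plan.py 9 12
```

```text
p [0.5737 0.105  0.2365] r 0.06557504159858728 ang -30.1830173619335 F [-5.9107 -3.5759 -2.5203] w 0.2794540492278832 61.7364227771759 q6 1.280158860286241
[0.0047, -0.0092, -0.0002]
[0.0028, -0.01, -0.0002]
[0.0012, -0.0103, -0.0002]
[-0.0005, -0.0103, -0.0002]
[-0.0021, -0.0101, -0.0001]
[-0.0036, -0.0097, -0.0001]
[-0.0051, -0.009, -0.0001]
[-0.0065, -0.0081, -0.0001]
[-0.0076, -0.007, -0.0001]
[-0.0086, -0.0057, -0.0001]
[-0.0094, -0.0043, -0.0001]
[-0.01, -0.0028, -0.0001]
```

servo_tool:
  series:
    - {"gripper":-1,"travel":[0.0042,-0.0094,-0.0001],"spin":0}
    - {"gripper":-1,"travel":[0.0028,-0.01,-0.0001],"spin":0}
    - {"gripper":-1,"travel":[0.0012,-0.0103,-0.0001],"spin":0}
    - {"gripper":-1,"travel":[-0.0005,-0.0103,-0.0001],"spin":0}
    - {"gripper":-1,"travel":[-0.0021,-0.0101,-0.0001],"spin":0}
    - {"gripper":-1,"travel":[-0.0036,-0.0097,-0.0001],"spin":0}
    - {"gripper":-1,"travel":[-0.0051,-0.009,-0.0001],"spin":0}
    - {"gripper":-1,"travel":[-0.0065,-0.0081,-0.0001],"spin":0}
    - {"gripper":-1,"travel":[-0.0076,-0.007,-0.0001],"spin":0}
    - {"gripper":-1,"travel":[-0.0086,-0.0057,-0.0001],"spin":0}
    - {"gripper":-1,"travel":[-0.0094,-0.0043,-0.0001],"spin":0}
    - {"gripper":-1,"travel":[-0.01,-0.0028,-0.0001],"spin":0}

```text
time: 11.47
ee_pos: [0.5044, 0.1878, 0.2385]
eef_rot: [0.991, 0.134, -0.001, 0.001]
contact_force: [4.7, -7.3, -16.7]
gripper_width: 0.277
grasp_force: 60.8
```

```bash
python3 plan.py 9 12
```

```text
p [0.5044 0.1878 0.2385] r 0.06751081985471453 ang 78.26671363469737 F [  4.6728  -7.2758 -16.7279] w 0.2772077734798267 60.75530290603638 q6 1.4350007389547215
[-0.0106, 0.0004, -0.0001]
[-0.0103, 0.0005, -0.0001]
[-0.0101, 0.0021, -0.0001]
[-0.0097, 0.0037, -0.0001]
[-0.009, 0.0052, -0.0001]
[-0.0081, 0.0065, -0.0001]
[-0.0069, 0.0077, -0.0001]
[-0.0057, 0.0087, -0.0001]
[-0.0042, 0.0095, -0.0001]
[-0.0027, 0.01, -0.0001]
[-0.0011, 0.0103, -0.0001]
[0.0005, 0.0103, -0.0001]
```

servo_tool:
  series:
    - {"gripper":-1,"travel":[-0.0106,0.0001,0.0003],"spin":0}
    - {"gripper":-1,"travel":[-0.0103,0.0005,0.0003],"spin":0}
    - {"gripper":-1,"travel":[-0.0101,0.0021,0.0002],"spin":0}
    - {"gripper":-1,"travel":[-0.0097,0.0037,0],"spin":0}
    - {"gripper":-1,"travel":[-0.009,0.0052,-0.0001],"spin":0}
    - {"gripper":-1,"travel":[-0.0081,0.0065,-0.0001],"spin":0}
    - {"gripper":-1,"travel":[-0.0069,0.0077,-0.0001],"spin":0}
    - {"gripper":-1,"travel":[-0.0057,0.0087,-0.0001],"spin":0}
    - {"gripper":-1,"travel":[-0.0042,0.0095,-0.0001],"spin":0}
    - {"gripper":-1,"travel":[-0.0027,0.01,-0.0001],"spin":0}
    - {"gripper":-1,"travel":[-0.0011,0.0103,-0.0001],"spin":0}
    - {"gripper":-1,"travel":[0.0005,0.0103,-0.0001],"spin":0}

```text
time: 12.47
ee_pos: [0.4493, 0.0953, 0.2402]
eef_rot: [0.991, 0.134, -0.001, -0.001]
contact_force: [-0.9, 4.1, -8.7]
gripper_width: 0.279
grasp_force: 61.4
```

```bash
python3 plan.py 9 12
```

```text
p [0.4493 0.0953 0.2402] r 0.06567044385246046 ang -173.95709189714734 F [-0.9234  4.0774 -8.7385] w 0.27860870228285894 61.38813257217407 q6 1.2462052223779123
[0.0018, 0.0102, -0.0002]
[0.0037, 0.0097, -0.0002]
[0.0051, 0.009, -0.0002]
[0.0065, 0.0081, -0.0002]
[0.0077, 0.007, -0.0002]
[0.0087, 0.0057, -0.0002]
[0.0094, 0.0043, -0.0002]
[0.01, 0.0027, -0.0002]
[0.0103, 0.0011, -0.0002]
[0.0103, -0.0005, -0.0002]
[0.0101, -0.0021, -0.0002]
[0.0097, -0.0037, -0.0002]
```

servo_tool:
  series:
    - {"gripper":-1,"travel":[0.0021,0.0102,0],"spin":0}
    - {"gripper":-1,"travel":[0.0037,0.0097,0],"spin":0}
    - {"gripper":-1,"travel":[0.0051,0.009,-0.0001],"spin":0}
    - {"gripper":-1,"travel":[0.0065,0.0081,-0.0001],"spin":0}
    - {"gripper":-1,"travel":[0.0077,0.007,-0.0002],"spin":0}
    - {"gripper":-1,"travel":[0.0087,0.0057,-0.0002],"spin":0}
    - {"gripper":-1,"travel":[0.0094,0.0043,-0.0002],"spin":0}
    - {"gripper":-1,"travel":[0.01,0.0027,-0.0002],"spin":0}
    - {"gripper":-1,"travel":[0.0103,0.0011,-0.0002],"spin":0}
    - {"gripper":-1,"travel":[0.0103,-0.0005,-0.0002],"spin":0}
    - {"gripper":-1,"travel":[0.0101,-0.0021,-0.0002],"spin":0}
    - {"gripper":-1,"travel":[0.0097,-0.0037,-0.0002],"spin":0}

```text
time: 13.47
ee_pos: [0.5534, 0.0719, 0.2419]
eef_rot: [0.991, 0.134, -0.003, -0.002]
contact_force: [-14.3, 8.6, 1.2]
gripper_width: 0.278
grasp_force: 62.4
```

```bash
python3 plan.py 6 12
```

```text
p [0.5534 0.0719 0.2419] r 0.06518586599432916 ang -64.74216256926846 F [-14.3147   8.5541   1.1619] w 0.27763878530337366 62.355167269706726 q6 1.2130281608019067
[0.0064, -0.0027, -0.0001]
[0.0056, -0.004, -0.0001]
[0.0052, -0.0046, -0.0001]
[0.0047, -0.0051, -0.0001]
[0.0041, -0.0055, -0.0001]
[0.0035, -0.0059, -0.0001]
[0.0029, -0.0063, -0.0001]
[0.0022, -0.0065, -0.0001]
[0.0015, -0.0067, -0.0001]
[0.0008, -0.0069, -0.0001]
[0.0001, -0.0069, -0.0001]
[-0.0006, -0.0069, -0.0001]
```

servo_tool:
  series:
    - {"gripper":-1,"travel":[0.0054,-0.0038,-0.0001],"spin":0}
    - {"gripper":-1,"travel":[0.005,-0.0052,-0.0001],"spin":0}
    - {"gripper":-1,"travel":[0.0052,-0.0046,-0.0001],"spin":0}
    - {"gripper":-1,"travel":[0.0047,-0.0051,-0.0001],"spin":0}
    - {"gripper":-1,"travel":[0.0041,-0.0055,-0.0001],"spin":0}
    - {"gripper":-1,"travel":[0.0035,-0.0059,-0.0001],"spin":0}
    - {"gripper":-1,"travel":[0.0029,-0.0063,-0.0001],"spin":0}
    - {"gripper":-1,"travel":[0.0022,-0.0065,-0.0001],"spin":0}
    - {"gripper":-1,"travel":[0.001,-0.004,-0.0001],"spin":0}
    - {"gripper":-1,"travel":[0,0,0],"spin":0}

```text
time: 14.3
ee_pos: [0.5758, 0.124, 0.2429]
eef_rot: [0.991, 0.134, 0.0, 0.001]
contact_force: [0.7, -2.2, -7.4]
gripper_width: 0.278
grasp_force: 61.8
```

```bash
python3 plan.py 3 5; python3 -c "
from h import *
s=sense();M=R.from_quat([.991,.134,0,0]).as_matrix();print(M.T@(np.array([.5728,.1408,.2432])-s['ee_pos']))
s=s['contact_force'];print('F tool',M.T@s)"
```

```text
p [0.5758 0.124  0.2429] r 0.06586097004259202 ang -13.446551927548384 F [ 0.7421 -2.2416 -7.4083] w 0.2781065454208752 61.843342781066895 q6 1.3109427912947809
[0.0008, -0.0034, -0.0001]
[0.0005, -0.0034, -0.0001]
[0.0003, -0.0034, -0.0001]
[0.0001, -0.0035, -0.0001]
[-0.0001, -0.0035, -0.0001]
[ 0.00159862 -0.01697684 -0.0003411 ]
F tool [0.1201314  2.35818092 7.40831572]
```

servo_tool:
  series:
    - {"gripper":-1,"travel":[0.0008,-0.0034,0],"spin":0}
    - {"gripper":-1,"travel":[0.0005,-0.0034,0],"spin":0}
    - {"gripper":-1,"travel":[0.0003,-0.0034,0],"spin":0}
    - {"gripper":-1,"travel":[0.0001,-0.003,0],"spin":0}
    - {"gripper":-1,"travel":[0,-0.002,0],"spin":0}
    - {"gripper":-1,"travel":[0,-0.001,0],"spin":0}
    - {"gripper":-1,"travel":[0,0,0],"spin":0}
    - {"gripper":-1,"travel":[0,0,0],"spin":0}

```text
time: 14.97
ee_pos: [0.5728, 0.1412, 0.2432]
eef_rot: [0.991, 0.134, 0.001, -0.0]
contact_force: [4.0, -0.3, -7.6]
gripper_width: 0.276
grasp_force: 61.6
```

```bash
python3 plan.py 3 0; python3 -c "
from h import *
s=sense();M=R.from_quat([.991,.134,0,0]).as_matrix();print(M.T@(np.array([.5728,.1408,.2432])-s['ee_pos']))
s=s['contact_force'];print('F tool',M.T@s)
c=camera('top');cv2.imwrite('pics/t9.png',c['frame']);c=camera('side');cv2.imwrite('pics/s9.png',cv2.resize(c['frame'][105:225,224:384],None,fx=4.5,fy=4.5,interpolation=cv2.INTER_CUBIC))"
```

```text
p [0.5728 0.1412 0.2432] r 0.06613964190891435 ang 1.7006386120203203 F [ 3.9857 -0.2562 -7.6137] w 0.2757904690764734 61.58944845199585 q6 1.3390708761134682
[-1.24671393e-04  3.37427206e-04 -4.10821409e-05]
F tool [3.77456533 1.30548012 7.61374579]
```

View pics/s9.png

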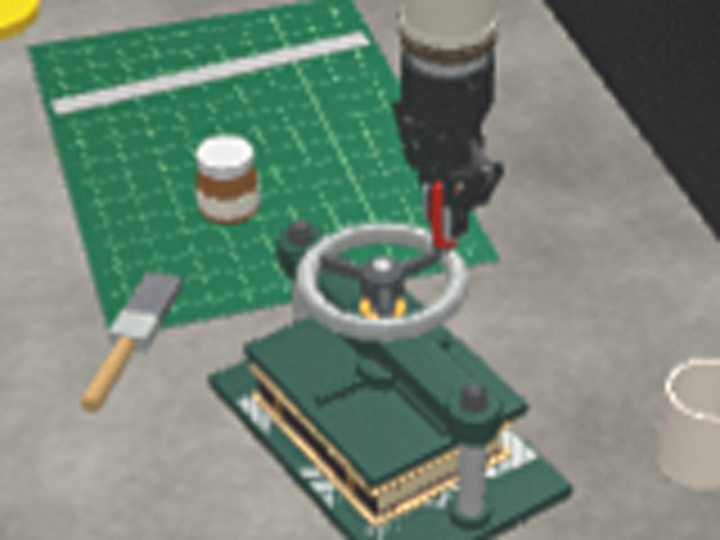

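The crop shows the gripper still holding the red handle at (440,215), the platen lifted clear of the book, and the jar, brush and mug where they were. The TCP is back within 0.4 mm of its position at the stop, 12 mm higher, with almost no side force.

```bash
python3 -c "
from workcell import job_done
print(job_done())"
```

```text
the job is handed in; nothing more can be done
None
```

I wound the wheel down hard against its stop (about 18 N at the handle), then backed it off two full turns, to within about half a degree of the same spot. The job is handed in with the gripper still holding the red handle, and the book and the things around the press weren't touched.

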